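# Put the microscope accessories away

## Robot

A 7-joint arm with a two-finger parallel gripper is mounted at the origin on the work surface. World frame = base frame: x ahead of the robot, y to its left, z up, the work surface at z = 0. Lengths are in m, angles in rad, forces in N, time in s.
With the tool pointing down it reaches from about 0.4 to 0.85 m from the base axis. Payload 4.5 kg.
Tool frame: the origin (TCP) lies midway between the tips of the shut fingers; the grasp point (between the pads) lies 19 mm behind it; z points along the fingers, y is the line along which they close (so a half turn about z gives the same grasp; the last joint's range is limited). The gripper opens to 85 mm and grips with 20 to 120 N. Pads are 22 mm wide; open, the fingers measure 114 mm over their backs; the gripper's body (76 mm by 85 mm) begins 54 mm behind the grasp point. The pads swing forward as they close: fully open they stand 13 mm farther back than shut.
Start: joints at [1.181, 0.689, -0.195, 1.565, 0.157, 0.902, -0.215], TCP at [0.257, -0.57, 0.198] pointing down, gripper open.
Joint ranges: [-3.01, 3.01], [-0.46, 2.08], [-1.47, 1.51], [0.13, 2.56], [-1, 4.14], [0.04, 2.09], [-2.66, 2.66]. Speed limits (rad/s): [2.57, 2.57, 3.14, 3.14, 3.14, 3.14, 3.14].

## Interface

Orientations are given as [roll, pitch, yaw] about the fixed x, y, z axes, in that order (R = Rz(yaw) Ry(pitch) Rx(roll)).
In Python, from cell import env, claw, kin, read_state, cams, ticket gives the robot as it stands. Calls block until the motion is done:
- env.goto(position, orientation): joint-space move of the TCP to a pose.
- env.move_straight(position, orientation=None, rate=0.15, force_limit=None): straight line of the TCP; orientation=None keeps the orientation; rate is the mean speed in m/s. With force_limit (N) it stops when the force on the tool has changed by that much, and returns True; else False.
- env.goto_joints(angles): joint-space move.
- claw.gripper_to(opening, force=None): opening from 0.0 (shut) to 1.0 (fully open); force is the grip in N (None keeps the last); returns when the fingers have stopped.
- env.hold(seconds).
- kin.inverse_kinematics(position, orientation): joint angles nearest the present ones, or None.
- read_state(): the state.
- cams.snapshot(name): name is "scene" or "top"; returns (picture, depth): 480x640x3 uint8, red, green, blue; 480x640 float32, m along the optical axis (not along the pixel's ray), 0 where there is no reading.
- cams.camera_model(name): a dict with "camera_matrix" (3x3 intrinsics, pixels), "R" (3x3) and "t" (3): a world point X has camera coordinates R X + t. Camera axes: x right, y down, z forward; pixel columns grow to the right and rows downward; lengths in m; the calibration is good to about 2 mm. A picture is of the moment at which its call begins. camera_model takes no time and is no camera call.
A pose or a line that the arm cannot do raises env.Unreachable and nothing moves.
- ticket.close_job(): hands the job in; it is judged then, once.
The state is a dict: "time_s": time; "q": joint angles; "qvel": joint speeds; "effort": joint torques, N m; "eef_pos": TCP position; "tool_rot": TCP orientation; "contact_force": force on the tool from outside, world axes, zero at the start; "ft_torque": the same for the moment, N m; "grip_width": opening from 0.0 (shut) to 1.0 (fully open); "grip_force": force on a finger pad.
Only numpy, scipy, OpenCV 4.12 (cv2) and the standard library are available. Lean on these libraries where they do the work, as an engineer would, in place of code of your own. Each camera call takes 0.05 s, during which the arm holds its last target. There are 200 camera calls.

## Task

Put the microscope's four accessories away in the grey caddy, each in the recess made for it: the eyepiece in the small round recess, the wide supplementary lens in the large round one, the camera in the square one and the slide box in the long one, each resting flat and upright on the floor of its recess. Set them down gently, do not drop them. Leave alone the specimen pot and the flat tin, which look like the eyepiece and the lens but have plain black lids without glass.

Things in the scene. Friction and masses are not known exactly. Their poses are not given: they have to be found in the camera images.
- eyepiece: Loose microscope eyepiece standing upright, black, 54 mm high: barrel 32 mm in diameter up to 18 mm, then straight body 40 mm in diameter from 19 mm to the top, pale round glass 30 mm across on top. About 110 g (70 to 140 %). Origin: centre of its underside, z up.
- aux_lens: Loose supplementary objective lens, a low black cylinder 54 mm in diameter and 32 mm high, pale round glass 43 mm across on top, thin bright ring near its foot. About 160 g (70 to 140 %). Origin: centre of its underside, z up.
- camera: Loose microscope camera, an aluminium cube of 40 mm with a round black mount 25 mm in diameter and 6 mm high on top (46 mm in all). Its x and y axes are square to its sides. About 130 g (70 to 140 %). Origin: centre of its underside, z up.
- slide_box: Loose closed box for slides, white plastic, 28 mm wide (its x), 74 mm long (its y), 32 mm high, grey seam and clasp; any yaw. About 70 g (70 to 140 %). Origin: centre of its underside, z up.
- pot: Look-alike of the eyepiece, to be left alone: loose specimen pot, a plain straight black cylinder 39 mm in diameter and 52 mm high with a flat black lid and no glass. Origin: centre of its underside, z up.
- tin: Look-alike of the lens, to be left alone: loose flat tin, a black cylinder 55 mm in diameter and 30 mm high with a flat black lid and no glass. Origin: centre of its underside, z up.
- nest_small_round: Place of the eyepiece. One of 4 fixed grey plastic inserts 80 (x) by 100 mm (y), 12 mm high, filling a low grey caddy two by two in any order, 82 mm apart in x, 102 in y. Origin: centre of its underside, 4 mm above the table, z up; insert and caddy tops at 17 mm. Recess centred on the origin, 9 mm deep, dark floor 3 mm above the origin, round, 48 mm in diameter.
- nest_large_round: Place of the lens. One of 4 fixed grey plastic inserts 80 (x) by 100 mm (y), 12 mm high, filling a low grey caddy two by two in any order, 82 mm apart in x, 102 in y. Origin: centre of its underside, 4 mm above the table, z up; insert and caddy tops at 17 mm. Recess centred on the origin, 9 mm deep, dark floor 3 mm above the origin, round, 70 mm in diameter.
- nest_square: Place of the camera. One of 4 fixed grey plastic inserts 80 (x) by 100 mm (y), 12 mm high, filling a low grey caddy two by two in any order, 82 mm apart in x, 102 in y. Origin: centre of its underside, 4 mm above the table, z up; insert and caddy tops at 17 mm. Recess centred on the origin, 9 mm deep, dark floor 3 mm above the origin, a 56 mm square along x and y.
- nest_long: Place of the slide box. One of 4 fixed grey plastic inserts 80 (x) by 100 mm (y), 12 mm high, filling a low grey caddy two by two in any order, 82 mm apart in x, 102 in y. Origin: centre of its underside, 4 mm above the table, z up; insert and caddy tops at 17 mm. Recess centred on the origin, 9 mm deep, dark floor 3 mm above the origin, 44 mm (x) by 90 mm (y).
Not all that is in view belongs to the job. Leave any yellow look-alike of the camera alone.

How it is judged:
At the end, for the whole second after the job is handed in: Each accessory rests in its own recess: centre within 14 mm of the recess's centre, underside within 3 mm of its floor, upright within 0.1 rad, released, at rest. Pot and tin stand within 30 mm of where they were (horizontal distance between eyepiece and nest_small_round below 0.014 m and z of eyepiece in the frame of nest_small_round below 0.0065 m and angle between each of eyepiece, aux_lens, camera, slide_box, pot, tin's own z axis and vertical below 0.1 rad and linear speed of each of eyepiece, aux_lens, camera, slide_box below 0.03 m/s and contact force between each of eyepiece, aux_lens, camera, slide_box and the fingers below 0.1 N and horizontal distance between aux_lens and nest_large_round below 0.014 m and z of aux_lens in the frame of nest_large_round below 0.0065 m and horizontal distance between camera and nest_square below 0.014 m and z of camera in the frame of nest_square below 0.0065 m and horizontal distance between slide_box and nest_long below 0.014 m and z of slide_box in the frame of nest_long below 0.0065 m and distance of each of pot, tin from where it was at the start of the episode below 0.03 m); the robot touches nothing.
It fails at once if the specimen pot is pushed or carried more than 30 mm from where it stood, or tipped over (distance of pot from where it was at the start of the episode above 0.03 m or angle between pot's own z axis and vertical above 0.5 rad).
It fails at once if the flat tin is pushed or carried more than 30 mm from where it stood, or tipped over (distance of tin from where it was at the start of the episode above 0.03 m or angle between tin's own z axis and vertical above 0.5 rad).
It fails at once if an accessory is dropped (falls freely at more than 0.6 m/s, a drop of about 20 mm) ((linear speed of eyepiece above 0.6 m/s and contact force between eyepiece and the fingers below 0.05 N) or (linear speed of aux_lens above 0.6 m/s and contact force between aux_lens and the fingers below 0.05 N) or (linear speed of camera above 0.6 m/s and contact force between camera and the fingers below 0.05 N) or (linear speed of slide_box above 0.6 m/s and contact force between slide_box and the fingers below 0.05 N)).
It also fails if it takes over 120 s, if anything falls off the work surface, if the arm or the gripper's body presses on something with over 40 N, if the wrist force passes 120 N, or if a joint passes its speed limit or range.

## Working session

There is one attempt and no reset: what is moved stays moved. The work goes in short steps, each a Python script; the robot and the scene stay as the last script left them, time stands still between calls to the robot, and variables do not carry over. Pictures are saved under pics/ and viewed, at most 14 in all, crops included, and the job is handed in when it is done.

```bash
ls; mkdir -p pics; python3 - <<'E'
from cell import *
import cv2,numpy as np
for n in("top","scene"):
    p,d=cams.snapshot(n); cv2.imwrite(f"pics/{n}0.png",p[:,:,::-1]); np.save(f"pics/{n}0.npy",d)
    m=cams.camera_model(n); print(n,m, (d==0).mean())
print(read_state())
E
```

```text
pics
top {'camera_matrix': array([[474.01275209,   0.        , 316.79227733],
       [  0.        , 474.01275209, 240.19617185],
       [  0.        ,   0.        ,   1.        ]]), 'R': array([[ 0.02257398, -0.9991721 ,  0.03384582],
       [-0.99265355, -0.02642621, -0.11807023],
       [ 0.11886689, -0.03093186, -0.99242828]]), 't': array([-0.07418857,  0.52873753,  0.73557759])} 0.0038639322916666666
scene {'camera_matrix': array([[573.76457966,   0.        , 319.1311552 ],
       [  0.        , 573.76457966, 246.72488615],
       [  0.        ,   0.        ,   1.        ]]), 'R': array([[ 0.5720836 ,  0.81998185, -0.01871152],
       [ 0.61203424, -0.44196812, -0.65580353],
       [-0.54601689,  0.36372236, -0.75469968]]), 't': array([-0.26780006, -0.32271179,  1.48686463])} 0.0040462239583333335
{'time_s': 0.1, 'q': array([ 1.18079425,  0.68993774, -0.1945077 ,  1.56627259,  0.15731842,
        0.90250107, -0.21513099]), 'qvel': array([-0.0009573 , -0.00143055,  0.00032446, -0.00369659,  0.0009259 ,
       -0.00053805,  0.00157933]), 'effort': array([-3.41397557e-03, -5.40603268e+01, -1.27144374e+00, -1.58986938e+01,
        9.37959412e-03,  4.38695672e-03,  8.75433443e-06]), 'eef_pos': array([ 0.25668985, -0.56913089,  0.19733183]), 'tool_rot': array([-3.13987249e+00,  1.45826955e-04,  4.23853403e-01]), 'contact_force': array([ 1.04921949, -0.42301777, -0.38639232]), 'ft_torque': array([ 0.02448854, -0.00543162,  0.04333719]), 'grip_force': 0.0, 'grip_width': 0.9965271067661371}
```

View pics/top0.png

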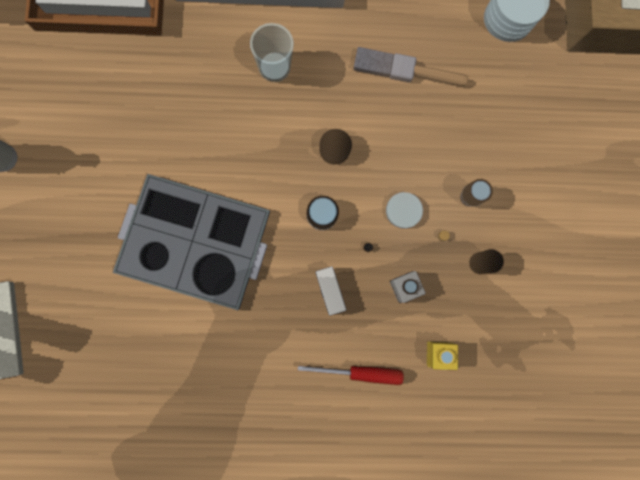

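View pics/scene0.png

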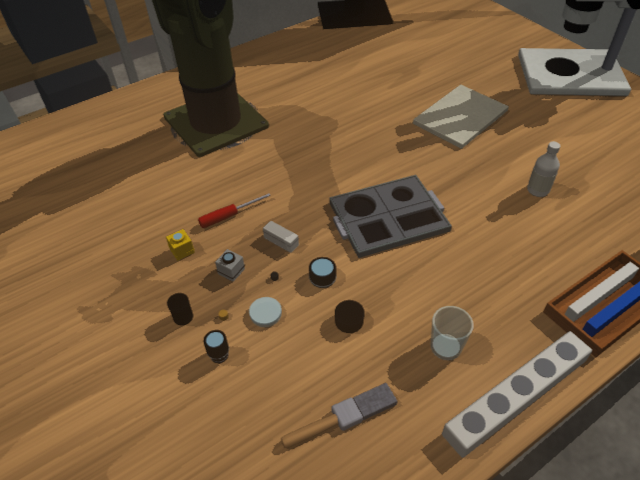

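The candidates in the top view are:
- **Eyepiece or pot:** (481,191) has glass and (488,262) has a plain lid, so the eyepiece is at (481,191).
- **Lens, tin or dish:** (323,212) is black with glass, (336,147) has a plain lid, and (405,210) is a pale dish. The lens is at (323,212).
- **Camera:** the grey one is at (408,287). The yellow one at (445,356) stays where it is.
- **Slide box:** white, at (331,291).

I'll confirm these in enlarged crops.

```bash
python3 - <<'E'
import cv2
p=cv2.imread("pics/top0.png")
cv2.imwrite("pics/c1.png",cv2.resize(p[125:325,300:530],None,fx=3,fy=3,interpolation=cv2.INTER_CUBIC))
cv2.imwrite("pics/c2.png",cv2.resize(p[165:315,105:285],None,fx=4,fy=4,interpolation=cv2.INTER_CUBIC))
E
```

```text
(no output)
```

View pics/c1.png

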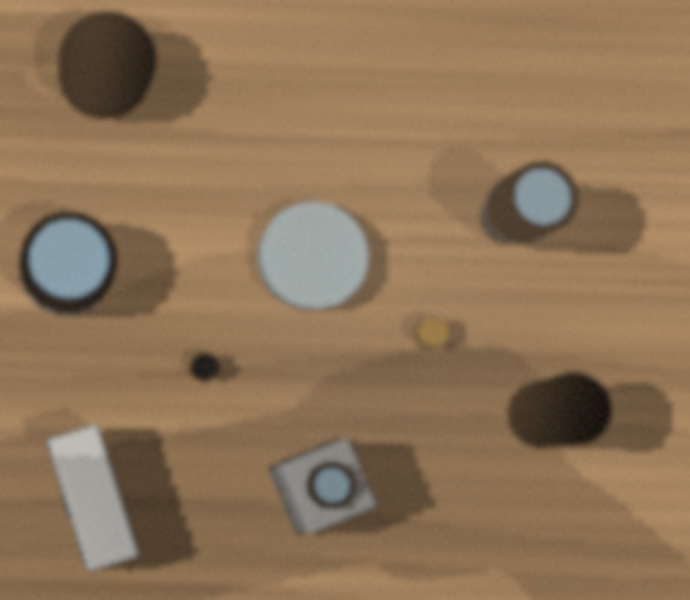

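View pics/c2.png

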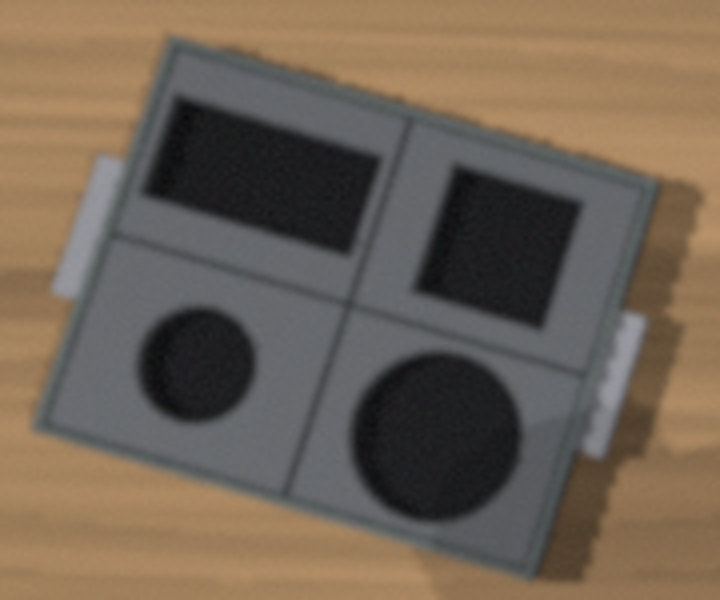

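The crops confirm it. In c1 the glass tops are the eyepiece (544,196), the lens (69,259) and the grey camera (331,485). The tin (107,65) and pot (577,405) have plain lids, and (314,255) is an opaque dish. In c2 the caddy has long top left, square top right, small bottom left and large bottom right, with the centre cross at (348,303). Next I'll turn these pixels into positions and cross-check with the scene camera.

```bash
cat > h.py <<'E'
import numpy as np
from cell import env, claw, kin, read_state, cams, ticket
def world(cam,uv,z):
    m=cams.camera_model(cam); R,t=m["R"],m["t"]
    ray=R.T@np.linalg.solve(m["camera_matrix"],[*uv,1]); c=-R.T@t
    return (c+ray*(z-c[2])/ray[2])[:2]
def proj(cam,X):
    m=cams.camera_model(cam); p=m["camera_matrix"]@(m["R"]@np.asarray(X)+m["t"]); return p[:2]/p[2]
E
python3 - <<'E'
from h import *
np.set_printoptions(precision=4,suppress=True)
T=lambda u,v,z:world("top",(300+u/3,125+v/3),z)
C=lambda u,v,z=.017:world("top",(105+u/4,165+v/4),z)
for n,a in dict(eye=(544,196,.054),lens=(69,259,.032),cam=(331,485,.046),pot=(577,405,.052),tin=(107,62,.03),dish=(314,255,.015)).items():
    p=T(*a); print(n,p,np.hypot(*p),"scene px",proj("scene",[*p,a[2]]))
def quad(q,z):
    P=np.array([T(*c,z) for c in q]); e=np.roll(P,-1,0)-P
    print("quad",P.mean(0),np.linalg.norm(e,axis=1),np.degrees(np.arctan2(e[:,1],e[:,0])), "scene",proj("scene",[*P.mean(0),z]))
quad([(272,468),(346,438),(375,505),(303,533)],.04)
quad([(50,440),(98,426),(137,556),(90,571)],.032)
x=C(348,303);print("cross",x)
for a,b in [((112,236),(583,375)),((411,118),(288,494)),((173,38),(655,183)),((655,183),(533,578)),((38,430),(533,578)),((38,430),(173,38))]:
    d=C(*b)-C(*a);print(np.linalg.norm(d),np.degrees(np.arctan2(d[1],d[0])))
for n,c in dict(small=(197,364),large=(437,437),square=(498,245),long=(263,176)).items():print(n,C(*c),proj("scene",[*C(*c),.017]))
d=np.load("pics/top0.npy")
m=cams.camera_model("top")
for n,(u,v) in dict(eye=(481,190),lens=(323,211),cam=(400,283),box=(331,291),insert=(192,241),tin=(336,147),dish=(405,210),table=(400,330)).items():
    z=d[v,u];X=m["R"].T@(np.linalg.solve(m["camera_matrix"],[u,v,1])*z-m["t"]);print(n,X)
E
```

```text
eye [ 0.616  -0.3244] 0.6961384314111777 scene px [213.6134 340.567 ]
lens [ 0.5782 -0.0703] 0.5824897769981688 scene px [321.583  267.8322]
cam [ 0.4586 -0.2106] 0.5046830410045885 scene px [227.8396 257.3891]
pot [ 0.5038 -0.3407] 0.6081810565132326 scene px [176.8997 302.5923]
tin [ 0.6903 -0.0891] 0.6960223113310725 scene px [348.2002 311.7191]
dish [ 0.5876 -0.2083] 0.6234012684538139 scene px [264.4746 310.0786]
quad [ 0.4582 -0.2083] [0.0432 0.0385 0.0416 0.0378] [ -66.9091 -156.3138  112.0792   26.1363] scene [229.2065 258.6825]
quad [ 0.4491 -0.0862] [0.0269 0.0722 0.0263 0.0727] [ -72.3738 -162.1834  108.6919   18.3067] scene [279.4081 231.8636]
cross [0.5259 0.1429]
0.20120887520795314 -105.03214528555318
0.16170587978272416 165.06074549485444
0.20904551381945335 -105.34216393610834
0.16897368692946063 165.06472344828856
0.20889918099487575 -105.22699515655997
0.16939468213867406 -14.886648281231759
small [0.4993 0.2025] [401.7332 193.7371]
large [0.472 0.104] [359.0383 205.1134]
square [0.5516 0.0829] [374.1637 231.0379]
long [0.5777 0.1804] [417.6963 218.5747]
eye [ 0.6166 -0.3239  0.0537]
lens [ 0.5789 -0.0703  0.0312]
cam [ 0.4643 -0.1961  0.0369]
box [ 0.4491 -0.0858  0.0316]
insert [0.5268 0.1455 0.0054]
tin [ 0.6881 -0.0898  0.0296]
dish [ 0.588  -0.2094  0.0129]
table [ 0.3876 -0.2043 -0.002 ]
```

Positions agree between the depth and both cameras. Before grasping, I'll measure how far the fingertips sit back at the openings I'll use, by touching bare table lightly.

```bash
python3 - <<'E'
from h import *
o=[np.pi,0,0]
env.goto([.67,.05,.12],o)
for w in (.35,.5,.65,.85):
    claw.gripper_to(w); env.move_straight([.67,.05,.03],o,rate=.12)
    hit=env.move_straight([.67,.05,-.02],o,rate=.025,force_limit=4); s=read_state()
    print(w,hit,s["eef_pos"],s["grip_width"],s["contact_force"],s["time_s"])
    env.move_straight([.67,.05,.03],o,rate=.12)
env.move_straight([.67,.05,.2],o,rate=.2)
for p,y in [((.616,-.3244),0),((.5785,-.0703),0),((.4586,-.2095),.414),((.4491,-.086),.314),((.4995,.2028),-.262),((.473,.1042),-.262),((.5523,.083),-.262),((.5787,.1815),1.309),((.5787,.1815),-1.833)]:
    q=kin.inverse_kinematics([*p,.02],[np.pi,0,y]); print(p,y,None if q is None else np.round(q,2))
E
```

```text
0.35 False [ 0.6701236   0.05001276 -0.01984192] 0.34865483255859 [-0.38170016  0.02468232 -0.03054361] 6.375
0.5 False [ 0.67012351  0.04999726 -0.01983982] 0.5026004162746528 [-0.08315017 -0.23483991 -0.26313002] 9.625
0.65 False [ 0.67009984  0.05001557 -0.0198572 ] 0.6509400452454353 [0.57621956 0.28935961 0.96576734] 12.875
0.85 False [ 0.67011937  0.05000013 -0.01985363] 0.8505753444130444 [ 0.554201   -0.96886196 -0.12007972] 16.1583
(0.616, -0.3244) 0 [ 0.42  1.   -0.    1.45  0.    0.69 -1.15]
(0.5785, -0.0703) 0 [ 0.04  0.89  0.01  1.82 -0.02  0.43 -1.51]
(0.4586, -0.2095) 0.414 [ 0.37  0.84 -0.06  2.06  0.18  0.25 -1.  ]
(0.4491, -0.086) 0.314 [ 0.1   0.82 -0.02  2.2   0.11  0.12 -1.28]
(0.4995, 0.2028) -0.262 [-0.51  0.86  0.06  1.96 -0.14  0.32 -2.17]
(0.473, 0.1042) -0.262 [-0.33  0.84  0.03  2.12 -0.14  0.19 -2.01]
(0.5523, 0.083) -0.262 [-0.26  0.88  0.05  1.9  -0.12  0.37 -1.95]
(0.5787, 0.1815) 1.309 [-0.28  0.91 -0.19  1.74  0.3   0.51 -0.92]
(0.5787, 0.1815) -1.833 [ 0.21  1.25 -1.26  1.72  1.28  1.23  1.47]
```

There was no contact even at z = -0.02, which I didn't expect. I'll look at the gripper near the table before relying on any height.

```bash
python3 - <<'E'
from h import *
import cv2
env.move_straight([.67,.05,.0],[np.pi,0,0],rate=.2)
p,d=cams.snapshot("scene"); np.save("pics/s1.npy",d)
u,v=proj("scene",[.67,.05,0]); print(u,v,read_state()["eef_pos"])
u,v=int(u),int(v)
c=p[v-90:v+60,u-100:u+100].copy()
cv2.imwrite("pics/s1.png",cv2.resize(c[:,:,::-1],None,fx=4,fy=4,interpolation=cv2.INTER_CUBIC))
E
```

```text
397.9494336569468 279.58924083871943 [0.67128349 0.05002167 0.00146861]
```

View pics/s1.png

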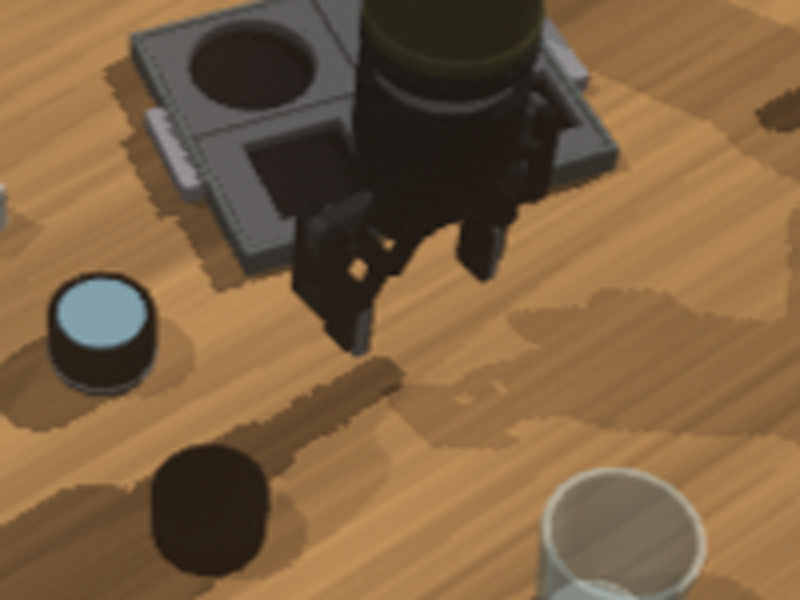

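The fingertips at crop (360,352) and (487,278) hang clearly above the table while the reported TCP is at z≈0.001. I'll measure the actual tip positions from depth in both cameras.

```bash
cat >> h.py <<'E'
def cloud(cam,d):
    m=cams.camera_model(cam); v,u=np.mgrid[:480,:640]
    P=np.stack([u,v,np.ones_like(u)],-1)@np.linalg.inv(m["camera_matrix"]).T*d[...,None]
    return (P-m["t"])@m["R"]
E
python3 - <<'E'
from h import *
import cv2
np.set_printoptions(precision=4,suppress=True)
W=cloud("scene",np.load("pics/s1.npy"))
for u,v in [(385,273),(386,275),(384,268),(417,256),(419,256),(416,252)]: print(u,v,W[v,u])
a=W[200:300,350:460].reshape(-1,3); s=(a[:,2]>.012)&(a[:,2]<.06)&(a[:,0]>.62)&(a[:,0]<.72)&(abs(a[:,1]-.05)<.08); a=a[s]
print(len(a),"low z pct",np.percentile(a[:,2],[0,2,5,20]))
for lo in (.012,.02,.03,.04,.05):
    b=a[(a[:,2]>=lo)&(a[:,2]<lo+.01)]; print(lo,len(b),b.min(0) if len(b) else'',b.max(0) if len(b) else '')
p,d=cams.snapshot("top"); cv2.imwrite("pics/t1.png",cv2.resize(p[90:240,190:390,::-1],None,fx=4,fy=4,interpolation=cv2.INTER_CUBIC)); np.save("pics/t1.npy",d)
print("top px tcp",proj("top",[.67,.05,0]),proj("top",[.67,.05,.035]))
print(read_state()["eef_pos"],read_state()["q"],read_state()["tool_rot"])
E
```

```text
385 273 [0.6756 0.0073 0.0583]
386 275 [0.6771 0.009  0.0525]
384 268 [0.6753 0.0037 0.0755]
417 256 [0.6745 0.0887 0.0502]
419 256 [0.6775 0.091  0.0515]
416 252 [0.6695 0.0895 0.0568]
101 low z pct [0.0419 0.0426 0.0448 0.0478]
0.012 0  
0.02 0  
0.03 0  
0.04 26 [0.6559 0.0072 0.0419] [0.6794 0.0936 0.0493]
0.05 75 [0.6601 0.0012 0.05  ] [0.6803 0.1007 0.0597]
top px tcp [253.2801 160.    ] [251.1687 153.909 ]
[0.6712 0.0501 0.0015] [-0.1568  1.0004  0.0268  1.5363 -0.0396  0.6027 -1.6806] [-3.1413 -0.0028 -0.    ]
```

View pics/t1.png

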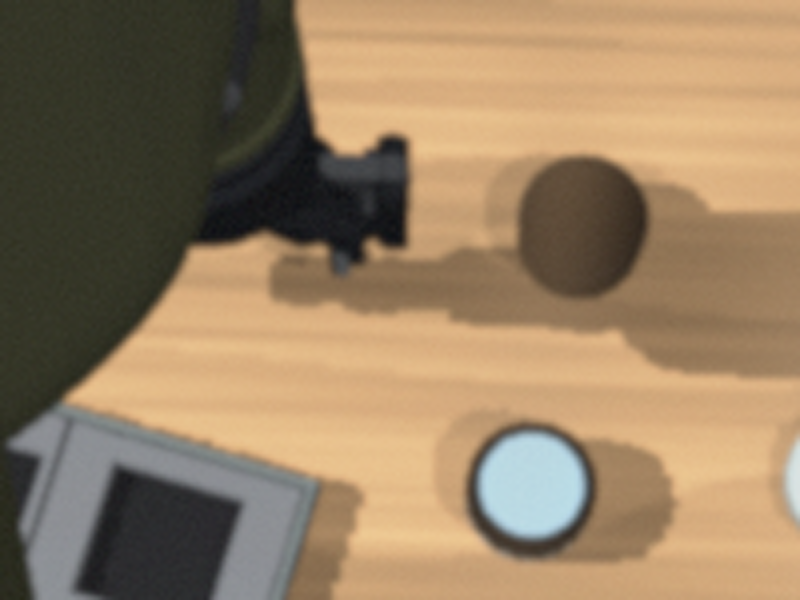

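Depth puts the tips at z≈0.042 when the reported TCP is at 0.0015, with x and y correct. At 0.85 open, roughly 11 mm of that is swing-back, so the reported height is about 30 mm too low. I'll get the exact figure by touch, at two places.

```bash
python3 - <<'E'
from h import *
o=[np.pi,0,0]
def touch(x,y,w,z0):
    claw.gripper_to(w); env.move_straight([x,y,z0],o,rate=.15)
    hit=env.move_straight([x,y,-.06],o,rate=.025,force_limit=4); s=read_state()
    print(x,y,w,hit,s["eef_pos"],s["grip_width"],s["contact_force"],s["time_s"])
    env.move_straight([x,y,z0],o,rate=.15)
touch(.67,.05,.85,-.02); touch(.67,.05,.65,-.015); touch(.67,.05,.42,-.01)
env.move_straight([.67,.05,.12],o,rate=.25)
env.goto([.52,-.14,.1],o)
touch(.52,-.14,.42,-.01)
env.move_straight([.52,-.14,.15],o,rate=.25)
E
```

```text
0.67 0.05 0.85 True [ 0.66986068  0.04998709 -0.04155407] 0.8474732080906727 [0.36423063 0.32689045 6.59948841] 20.4
0.67 0.05 0.65 True [ 0.66991649  0.05000455 -0.03709722] 0.650308385204209 [-0.44962849 -0.44960962  6.6388348 ] 22.2583
0.67 0.05 0.42 True [ 0.66993653  0.05000318 -0.03403168] 0.42046718446839015 [-0.61719242 -0.40414644  4.98880779] 24.2083
0.52 -0.14 0.42 True [ 0.51993024 -0.13997421 -0.03411538] 0.4184935420684883 [-0.89560438 -0.15583463  6.55016763] 28.325
```

The offset is constant: tip height = reported z + 34 to 41 mm, depending on the opening. I'll use that, and do the lens first.

```bash
cat >> h.py <<'E'
def tip(w): return np.interp(w,[.3,.42,.65,.85,1],[.0325,.034,.037,.0415,.0455])  # measured: tip height above reported z
def pick(xy,yaw,w_open,w_obj,tip_obj,up=.09,force=40):
    o=[np.pi,0,yaw]; claw.gripper_to(w_open)
    env.goto([*xy,up],o); z=tip_obj-tip(w_obj)
    hit=env.move_straight([*xy,z],o,rate=.12,force_limit=12)
    claw.gripper_to(0.,force); s=read_state()
    print("grip",hit,s["eef_pos"],s["grip_width"],s["grip_force"])
    env.move_straight([*xy,up],o,rate=.15)
    s=read_state(); print("lifted",s["grip_width"],s["grip_force"],s["contact_force"],s["time_s"]); return s["grip_width"]
def place(xy,yaw,w,tip_obj,w_open,up=.09):
    o=[np.pi,0,yaw]; env.goto([*xy,up],o)
    z=tip_obj+.007-tip(w)
    env.move_straight([*xy,z+.012],o,rate=.15)
    hit=env.move_straight([*xy,z-.003],o,rate=.02,force_limit=4); s=read_state()
    print("down",hit,"dz",s["eef_pos"][2]-z,s["contact_force"])
    claw.gripper_to(w_open); env.move_straight([*xy,up],o,rate=.15); print(read_state()["time_s"])
E
python3 - <<'E'
from h import *
w=pick((.5785,-.0703),0,.85,.635,.013)
if w>.4: place((.473,.1042),-.262,w,.013,.82)
E
```

```text
grip False [ 0.57917848 -0.07021033 -0.02262937] 0.618167957947677 41.40082240104675
lifted 0.6134506548131455 42.1758896112442 [-0.36470354  0.08808667 -2.53811391] 32.7167
down True dz 0.0009690941541458005 [-0.56474014 -0.32024417  5.62067729]
36.0833
```

The lens seated, with floor contact within 1 mm of the expected height. Next are the box and camera, then a look.

```bash
python3 - <<'E'
from h import *
import cv2
w=pick((.4491,-.086),.316,.6,.33,.013)
assert w>.2; place((.5787,.1815),1.309,w,.013,.52)
w=pick((.4586,-.2095),.414,.72,.47,.014)
assert w>.35; place((.5523,.083),-.262,w,.014,.65)
env.goto([.6,-.32,.12],[np.pi,0,0])
p,d=cams.snapshot("top"); np.save("pics/t2.npy",d)
cv2.imwrite("pics/t2.png",cv2.resize(p[100:300,110:370,::-1],None,fx=3,fy=3,interpolation=cv2.INTER_CUBIC)); print(read_state()["time_s"])
E
```

```text
Traceback (most recent call last):
  File "h.py", line 17, in pick
    hit=env.move_straight([*xy,z],o,rate=.12,force_limit=12)
cell.Unreachable: the arm cannot follow that straight line within its joint ranges
```

```bash
python3 - <<'E'
from h import *
np.set_printoptions(precision=3,suppress=True)
print(read_state()["q"],read_state()["grip_width"])
c=np.array([.4491,-.086]); b=np.array([np.cos(.316),np.sin(.316)])
for z in (0,-.01,-.02):
  for off in (0,.01,.02):
    print(z,off,kin.inverse_kinematics([*(c+off*b),z],[np.pi,0,.316]))
for z in (0,-.01,-.02): print("cam",z,kin.inverse_kinematics([.4586,-.2095,z],[np.pi,0,.414]))
for z in (0,-.015): print("long",z,kin.inverse_kinematics([.5787,.1815,z],[np.pi,0,1.309]))
E
```

```text
[ 0.141  0.676 -0.086  2.161  0.174  0.31  -1.347] 0.598695185172819
0 0 [ 0.101  0.868 -0.021  2.201  0.212  0.075 -1.378]
0 0.01 [ 0.096  0.87  -0.027  2.175  0.207  0.099 -1.382]
0 0.02 [ 0.091  0.872 -0.032  2.149  0.202  0.124 -1.384]
-0.01 0 [ 0.097  0.89  -0.014  2.202  0.216  0.051 -1.382]
-0.01 0.01 [ 0.092  0.891 -0.02   2.176  0.211  0.076 -1.386]
-0.01 0.02 [ 0.088  0.893 -0.027  2.15   0.206  0.101 -1.388]
-0.02 0 [ 0.208  0.913 -0.194  2.197  1.311  0.158 -2.474]
-0.02 0.01 [ 0.089  0.913 -0.014  2.176  0.215  0.053 -1.39 ]
-0.02 0.02 [ 0.084  0.914 -0.021  2.15   0.21   0.079 -1.393]
cam 0 [ 0.389  0.881 -0.085  2.061  0.318  0.212 -1.133]
cam -0.01 [ 0.383  0.9   -0.076  2.062  0.322  0.19  -1.137]
cam -0.02 [ 0.378  0.92  -0.067  2.063  0.326  0.168 -1.141]
long 0 [-0.225  0.953 -0.277  1.744  0.472  0.511 -1.069]
long -0.015 [-0.23   0.976 -0.268  1.745  0.488  0.486 -1.083]
```

Joint 6 hits its limit at that radius, so I'll grip the box 14 mm farther out along its length and shift the placing pose to match.

```bash
python3 - <<'E'
from h import *
import cv2
d=.014; c=lambda p,a:(p[0]+d*np.cos(a),p[1]+d*np.sin(a))
w=pick(c((.4491,-.086),.316),.316,.6,.33,.014)
assert w>.2; place(c((.5787,.1815),1.309),1.309,w,.014,.52)
w=pick((.4586,-.2095),.414,.72,.47,.014)
assert w>.35; place((.5523,.083),-.262,w,.014,.65)
env.goto([.6,-.32,.12],[np.pi,0,0])
p,d=cams.snapshot("top"); np.save("pics/t2.npy",d)
cv2.imwrite("pics/t2.png",cv2.resize(p[100:300,110:370,::-1],None,fx=3,fy=3,interpolation=cv2.INTER_CUBIC)); print(read_state()["time_s"])
E
```

```text
grip False [ 0.46286855 -0.08176128 -0.01807753] 0.3190059510903142 40.00967860221863
lifted 0.316893600268979 39.416513442993164 [1.07333204 0.59988419 0.57851711] 39.9333
down True dz 0.0007936370418177748 [-1.15137142 -0.06685024  5.37216049]
43.55
grip False [ 0.45915974 -0.20982387 -0.0197959 ] 0.46243095388274585 41.36031746864319
lifted 0.45983143906560675 40.64281761646271 [-0.28213741  1.05554644 -2.11866195] 47.7083
down True dz 0.0008763894445679814 [ 0.05496733 -0.12005739  5.52338487]
51.3667
52.925
```

View pics/t2.png

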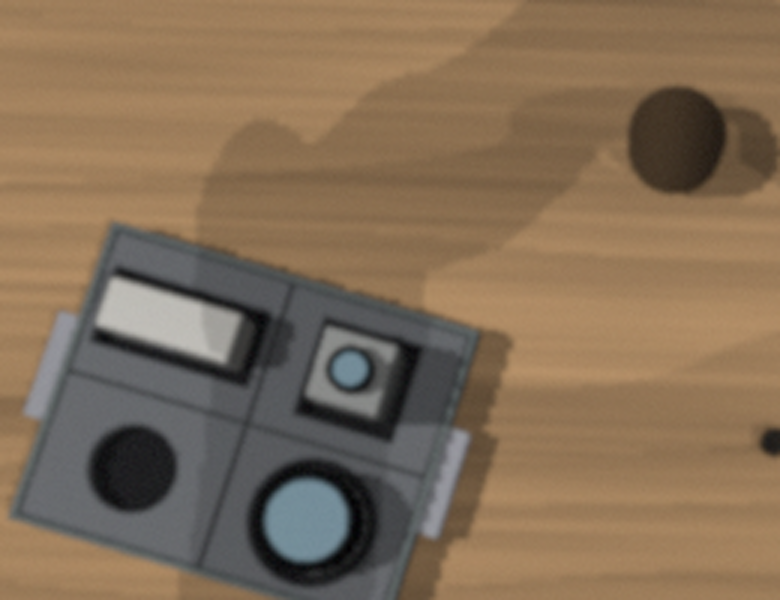

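The box (170,320), camera (350,370) and lens (307,520) all sit inside their recesses, and the tin at (677,140) hasn't moved. Now the eyepiece.

```bash
python3 - <<'E'
from h import *
import cv2
w=pick((.616,-.3242),0,.72,.47,.023)
assert w>.35; place((.4995,.2028),-.262,w,.023,.62)
env.goto([.55,-.2,.15],[np.pi,0,0]); env.hold(.5)
for n in("top","scene"):
    p,d=cams.snapshot(n); np.save(f"pics/{n}3.npy",d); cv2.imwrite(f"pics/{n}3.png",p[:,:,::-1])
p=cv2.imread("pics/top3.png"); s=cv2.imread("pics/scene3.png")
a=cv2.resize(p[165:315,105:285],(720,600),interpolation=cv2.INTER_CUBIC); cv2.imwrite("pics/t3c.png",a)
cv2.imwrite("pics/s3c.png",cv2.resize(s[160:280,310:470],(800,600),interpolation=cv2.INTER_CUBIC)); print(read_state()["time_s"])
E
```

```text
grip False [ 0.61702958 -0.32433595 -0.01035847] 0.45648599481168034 40.740824192762375
lifted 0.4501998419509879 40.327342450618744 [-0.47393161  0.19900184 -1.05375974] 55.575
down True dz 0.0010524804821859177 [ 0.1394124  -0.3675352   5.73522275]
59.8667
61.9833
```

View pics/t3c.png

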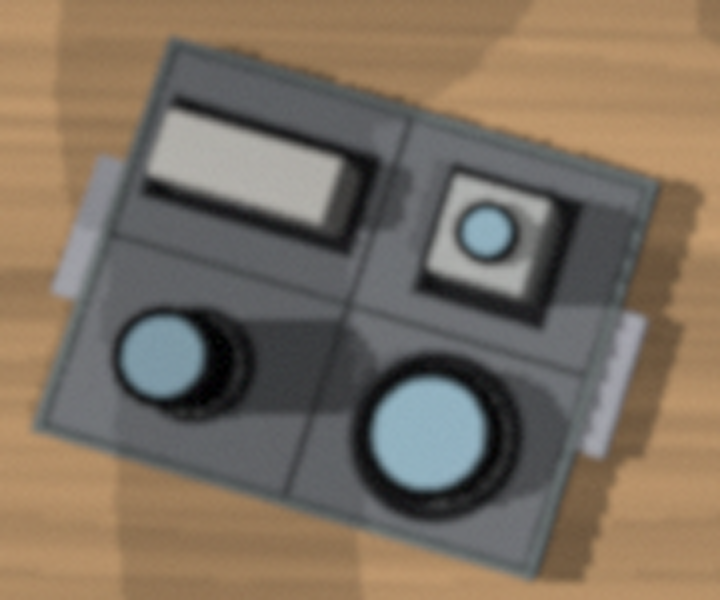

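View pics/s3c.png

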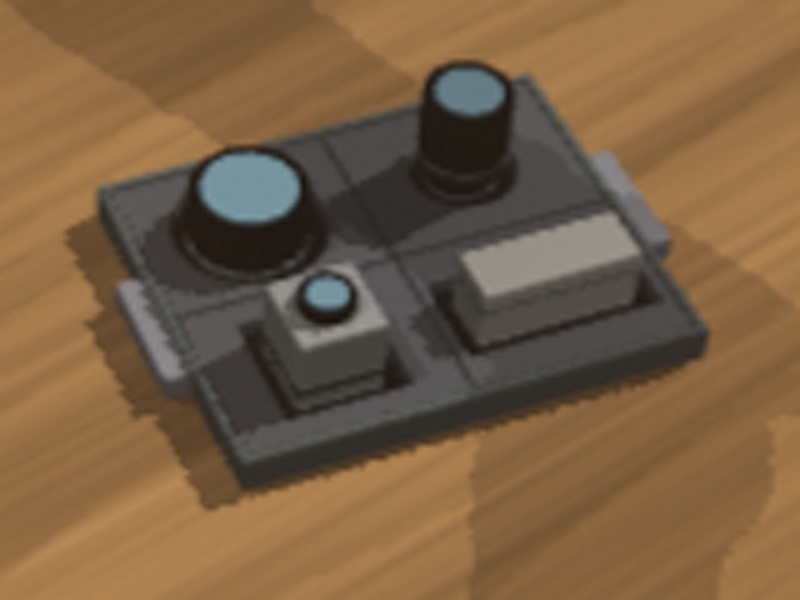

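All four stand in their recesses in both views. From the glass and box centres in the top crop (163,355), (429,434), (486,232), I'll do one numeric check and then hand in.

```bash
python3 - <<'E'
from h import *
T=lambda u,v,z:world("top",(105+u/4,165+v/4),z)
W=cloud("top",np.load("pics/top3.npy"))
ok=True
for n,u,v,h,t in [("eye",163,355,.054,(.4995,.2028)),("lens",429,434,.032,(.473,.1042)),("cam",486,232,.046,(.5523,.083)),("box",245,167,.032,(.5787,.1815))]:
    e=1e3*np.hypot(*(T(u,v,h+.007)-t)); P=W[165+v//4-2:168+v//4,105+u//4-2:108+u//4]
    z=1e3*(np.median(P[...,2])-h-.007); print(n,"xy err mm",e,"z err",z); ok&=e<9 and abs(z)<5
if ok: print(ticket.close_job())
E
```

```text
eye xy err mm 0.8877044613698825 z err 0.5700628111225949
lens xy err mm 1.251297192688289 z err 1.1898585427864765
cam xy err mm 1.1759116140942907 z err 0.3417020789462646
box xy err mm 1.5174353778455447 z err 0.4298333191073899
the job is handed in; nothing more can be done
None
```

All four accessories are in their own recesses, each measured within about 2 mm of centre and flat on the floor; I left the pot and tin alone and handed the job in at about 62 s on the robot's clock, but no verdict came back.

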